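# Pry the snap-fit lid of a topping bin with a lid lifter

### The job

Pop loose the snap-fit lid of the topping bin that has a notch at its front: take the lid lifter by its upright handle, slide its flat toe into the notch under the lid's front edge and rock the handle back, away from the lid, until the lid snaps out of its two clips and stays up. Then stand the lifter upright on its foot in its tray and let go; do the prying with the lifter, not with the fingers.

Things in the scene. Friction and masses are not known exactly. Their poses are not given: they have to be found in the camera images.
- lifter: Lid lifter, 250 g, standing upright in the tray: steel foot, flat black upright handle. Origin: on the handle's middle line at the underside of the foot; z up along the handle, x towards the toe. Heel 40 mm wide, 10 mm thick, from x = -28 to +12 mm; the lifter rocks on its rear lower edge (x = -28).
- lifter_grip (a point): Where to grip the lifter, 95 mm above its underside. The handle is 12 mm thick along the lifter's x, 28 mm wide along y, and spans 40 to 125 mm above the underside; grip it across its 12 mm (fingers before and behind it, along x) so that it cannot turn in the grip.
- lifter_toe (a point): Tip of the lifter's toe, 50 mm ahead of the lifter's origin, 2 mm above its underside. The toe is a flat blade 26 mm wide, 4 mm thick, from x = +12 to +50 mm, its underside level with the heel's.
- bin: Topping bin with the notch (fixed): metal box 200 x 150 mm, closed by a flat white snap-fit lid. Origin: centre of its footprint on the table; z up, x from its front to its rear; the front faces roughly towards the robot. At its front is a flat step 50 mm high, x = -100 to -34 mm, full width, on which the lifter's heel rests and rocks.
- bin_notch (a point): Middle of the notch, on the bin: x = -30 mm, 62 mm above the table, where the lid's front lower edge lies when shut. The gap below it, down to the step, is 12 mm high and 52 mm wide, hollow behind. Beside it stand two grey clip posts (72 mm apart, x = -51 to -32, top 86 mm above the table) whose sprung round noses hold the lid's front edge down. Axes as the bin's.
- lid: The bin's loose snap-fit lid: white plastic plate 115 (x) x 110 x 4 mm, 90 g, its rear edge tucked under a lip at the bin's rear. Origin: centre of its underside; z up, x to the bin's rear. Shut, it lies level, its origin 27.5 mm behind the bin's and 62 mm above the table.
- lid_edge (a point): Middle of the lid's front lower edge, on the lid; shut, it lies at bin_notch. With the toe 25 mm under the lid (lifter's origin at the bin's x = -55 mm), rocking 15 to 23 degrees back about the heel frees it, with about 10 N; the noses then spring back under it and keep it about 15 mm up.
- tray: The lifter's tray (fixed): low dark metal tray 180 x 140 mm, floor 3 mm thick, rims 12 mm high. Origin: centre of its underside on the table. (The other metal box on the table, whose white lid has a round knob and no notch or clips, stays shut.)
Mind the look-alikes: they are no part of the job. What is shaped like the lifter but red or yellow is not meant.

How it is judged:
By the outcome, as a careful person would: the job done as asked, in the order asked, and still so for the second after the job is handed in, with the robot touching nothing.
It also fails if it takes over 51 s, if anything falls off the work surface, if the arm or the gripper's body presses on something with over 40 N, if the wrist force passes 120 N, or if a joint passes its speed limit or range.

### The arm

A 6-joint arm with a two-finger parallel gripper is mounted at the origin on the work surface. World frame = base frame: x ahead of the robot, y to its left, z up, the work surface at z = 0. Lengths are in m, angles in rad, forces in N, time in s.
With the tool pointing down it reaches from about 0.3 to 0.85 m from the base axis. Payload 4.2 kg.
Tool frame: the origin (TCP) lies at the very end of the fingers, on their centre line; the grasp point (between the pads) lies 19 mm behind it (pinch_z is the distance from the TCP to the grasp point, in m); z points along the fingers, y is the line along which they close (so a half turn about z gives the same grasp; the last joint's range is limited). The gripper opens to 91 mm and grips with 3 to 60 N. Pads are 32 mm wide; open, the fingers measure 118 mm over their backs; the gripper's body (76 mm by 178 mm) begins 60 mm behind the grasp point.
Start: joints at [1.175, 0.32, 1.565, -0, 1.257, -0.02], TCP at [0.211, 0.535, 0.19] pointing down, gripper open.
Joint ranges: [-3.11, 3.11], [-0.84, 2.01], [0.21, 2.61], [-1.34, 4.49], [0.05, 2.63], [-2.56, 2.56]. Speed limits (rad/s): [2.57, 2.57, 3.14, 3.14, 3.14, 3.14].

### API

Orientations are given as a 3x3 rotation matrix whose columns are the frame's x, y, z axes.
In Python, from bench import * gives the robot as it stands.
- The arm moves only by the tool apply_moves, never from a script. Its argument "targets" is a list of rows, each an object with "dp": the shift along the world's x, y, z in units of 30 mm (1.0 is 30 mm), a list of three; "rot": the turn, a rotation vector about the world's x, y, z in units of 45 degrees (1.0 is 45 degrees), a list of three. In form: [{"dp": [tx, ty, tz], "rot": [wx, wy, wz]}, ...]. A call has 1 to 8 rows; each row shifts and turns the commanded pose from where the row before left it; what a row does not reach is not made up. A row lasts 1/10 s, in which the tool goes at most 50 mm and 8.59 degrees, less where a joint would pass 70% of its speed; a pose out of reach is approached as far as the arm can. A call with a number of a shift or a turn outside -1 to 1 is refused whole. A call with a gripper value outside its range is refused whole. "claw" is the opening, from -1 (shut) to 1 (fully open), set as the call begins (left out, the last holds). The fingers move at their own pace and stop on an object; "grip_force" is the grip in N (left out, the last holds). Time passes only in rows, so rows that do not move let the fingers close. It gives the time, the measured TCP pose, the force, the opening and the grip force at its end, in the units of the state.
- observe(): the state, without advancing time (a new reading comes with each control period).
- grab_frame(name): name is "scene" or "top"; returns the picture (384x512x3 uint8, red, green, blue); there is no depth.
- camera_model(name): a dict with "fx", "fy", "cx", "cy" (pixels), "k1" (the pictures are not rectified: a ray, as slopes to the right and down, at radius r is drawn at 1 + k1 r^2 times it, then the intrinsics apply), "pose" (4x4, takes a point from camera to world coordinates). Camera axes: x right, y down, z forward; pixel columns grow to the right and rows downward; lengths in m; the calibration is good to about 2 mm. A picture is of the moment at which its call begins. camera_model takes no time and is no camera call.
- hand_in(): hands the job in; it is judged then, once.
The state is a dict: "t": time; "joints": joint angles; "joint_velocities": joint speeds; "joint_torque": joint torques, N m; "eef_pos": TCP position; "orientation": TCP orientation; "force": force on the tool from outside, world axes, zero at the start; "torque": the same for the moment, N m; "gripper_width": finger opening in m; "grip_force": force on a finger pad.
Only numpy, scipy, OpenCV 4.12 (cv2) and the standard library are available. Lean on these libraries where they do the work, as an engineer would, in place of code of your own. Each camera call takes 0.05 s, during which the arm holds its last target. There are 200 camera calls.

## Working session

There is one attempt and no reset: what is moved stays moved. The work goes in short steps, Python scripts to look and compute and a tool call to move; the robot and the scene stay as the last step left them, time stands still between calls to the robot, and variables do not carry over. Pictures are saved under pics/ and viewed, at most 10 in all, crops included, and the job is handed in when it is done.

Besides the shell and the picture viewer there is one more tool, called after ">>>" as name([rows], argument=value, ...), one row to a line, values as JSON. apply_moves: Moves the arm, as the interface text tells. Shifts and turns lie within -1 to 1; 1 stands for 30 mm of shift or 45 degrees of turn. Its arguments: {"type":"object","properties":{"targets":{"type":"array","items":{"type":"object","properties":{"dp":{"type":"array","items":{"type":"number","minimum":-1,"maximum":1}},"rot":{"type":"array","items":{"type":"number","minimum":-1,"maximum":1}}}}},"claw":{"type":"number"},"grip_force":{"type":"number"}},"required":["targets"]}

```bash
mkdir -p pics
cat > h.py <<'E'
from bench import *
import numpy as np, cv2
def ray(n,u,v):
    c=camera_model(n);d=np.array([(u-c['cx'])/c['fx'],(v-c['cy'])/c['fy']]);s=d.copy()
    for _ in range(20): s=d/(1+c['k1']*(s@s))
    T=np.array(c['pose']);return T[:3,3],T[:3,:3]@np.r_[s,1]
def atz(n,u,v,z):
    o,d=ray(n,u,v);return o+d*(z-o[2])/d[2]
def proj(n,p):
    c=camera_model(n);T=np.array(c['pose']);q=T[:3,:3].T@(np.array(p)-T[:3,3]);s=q[:2]/q[2];s=s*(1+c['k1']*(s@s))
    return np.array([s[0]*c['fx']+c['cx'],s[1]*c['fy']+c['cy']])
E
python3 - <<'E'
from h import *
for n in('scene','top'):
    im=grab_frame(n);cv2.imwrite(f'pics/{n}0.png',cv2.resize(im[:,:,::-1],(800,600),interpolation=cv2.INTER_CUBIC)); c=camera_model(n);print(n,c['fx'],c['k1'],np.round(c['pose'],3))
E
```

```text
scene 429.51584847495167 -0.11634580494441751 [[ 0.7    0.522 -0.487  1.109]
 [ 0.714 -0.521  0.467 -0.612]
 [-0.01  -0.675 -0.738  0.921]
 [ 0.     0.     0.     1.   ]]
top 416.869982911291 -0.04521168395952362 [[ 0.019 -0.984  0.179  0.384]
 [-1.    -0.019  0.    -0.088]
 [ 0.003 -0.179 -0.984  1.063]
 [ 0.     0.     0.     1.   ]]
```

View pics/scene0.png

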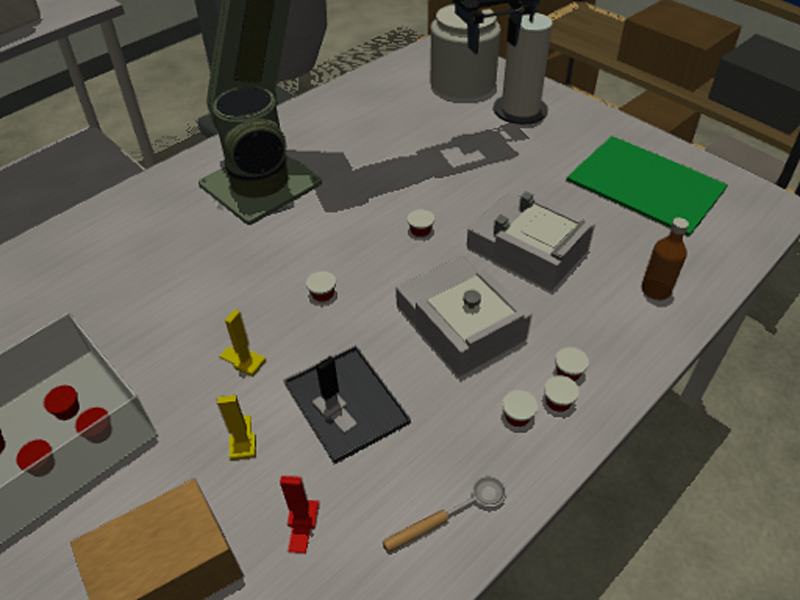

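View pics/top0.png

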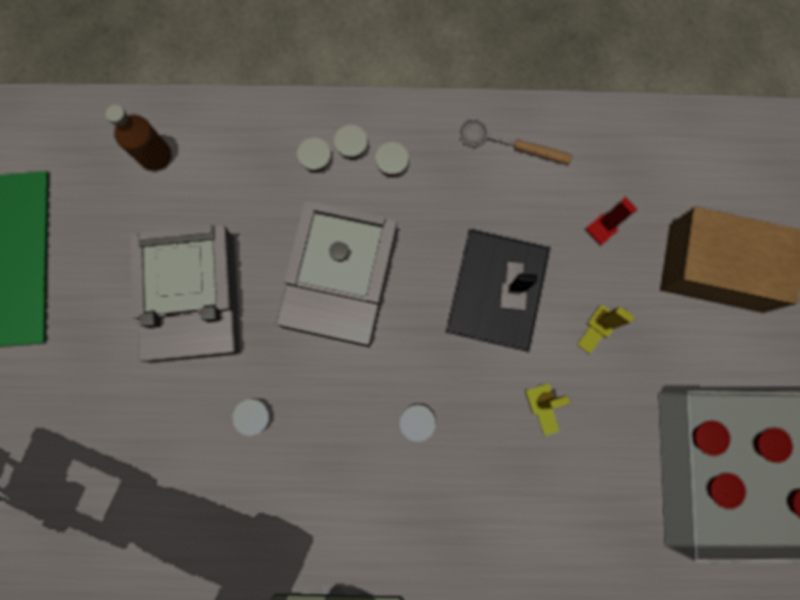

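Run:
```python
from h import *
S=cv2.imread('pics/scene0.png');T=cv2.imread('pics/top0.png')
s=grab_frame('scene')[:,:,::-1];t=grab_frame('top')[:,:,::-1]
def crop(im,u,v,w,h): return cv2.convertScaleAbs(cv2.resize(im[v:v+h,u:u+w],(400,300),interpolation=cv2.INTER_CUBIC),alpha=1.6)
# orig px = 0.64*view px
m=np.vstack([np.hstack([crop(t,270,135,120,90),crop(s,165,210,120,90)]),np.hstack([crop(t,70,140,120,90),crop(s,280,110,120,90)])])
cv2.imwrite('pics/m.png',m)
```

```text
(no output)
```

View pics/m.png

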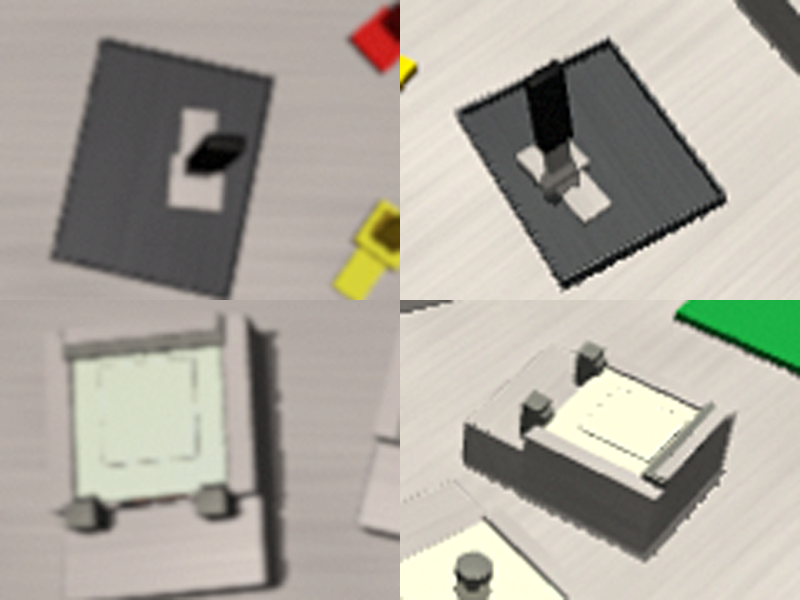

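```bash
cat > fit.py <<'E'
from h import *
from scipy.optimize import least_squares
off={'tl':('top',270,135,0,0),'sl':('scene',165,210,400,0),'tb':('top',70,140,0,300),'sb':('scene',280,110,400,300)}
def px(k,u,v):
    n,a,b,x,y=off[k];return n,np.array([a+(u-x)/3.3333-.35,b+(v-y)/3.3333-.35])
def fit(obs,x0,z0=0):
    def pt(q,p):
        c,s=np.cos(q[2]),np.sin(q[2]);return [q[0]+c*p[0]-s*p[1],q[1]+s*p[0]+c*p[1],z0+p[2]]
    def f(q): return np.concatenate([proj(n,pt(q,p))-o for (n,o),p in obs])
    r=least_squares(f,x0,loss='soft_l1');print(np.round(r.x,4),'deg',np.degrees(r.x[2]).round(2),'\n',np.round(r.fun.reshape(-1,2),1).tolist());return r.x
E
python3 - <<'E'
from fit import *
tray=fit([(px('tl',102,38),(.09,.07,.012)),(px('tl',273,77),(.09,-.07,.012)),(px('tl',229,298),(-.09,-.07,.012)),(px('tl',52,260),(-.09,.07,.012)),
 (px('sl',457,112),(-.09,-.07,.012)),(px('sl',610,40),(-.09,.07,.012)),(px('sl',726,198),(.09,.07,.012)),(px('sl',563,285),(.09,-.07,.012))],[.4,-.25,-.2])
L=fit([(px('tl',183,108),(.05,.013,.004)),(px('tl',217,110),(.05,-.013,.004)),(px('tl',168,209),(-.028,.02,.01)),(px('tl',222,212),(-.028,-.02,.01)),
 (px('sl',610,202),(.05,.013,.004)),(px('sl',588,221),(.05,-.013,.004)),(px('sl',518,155),(-.028,-.02,.01)),(px('sl',528,75),(-.006,-.014,.125)),(px('sl',561,64),(-.006,.014,.125))],[.4,-.25,0],.003)
B=fit([(px('tb',68,598),(-.1,.075,.05)),(px('tb',267,584),(-.1,-.075,.05)),(px('tb',278,584),(-.1,-.075,0)),
 (px('sb',463,424),(-.1,-.075,.05)),(px('sb',466,464),(-.1,-.075,0)),(px('sb',554,347),(-.1,.075,.05)),(px('sb',523,440),(-.034,-.075,.05)),(px('sb',647,560),(.1,-.075,0))],[.4,.2,0])
o=observe();print(np.round(o['orientation'],3),np.round(o['eef_pos'],4),o['t'],o['gripper_width'],o['force'])
E
```

```text
[ 0.5871 -0.2508 -0.2156] deg -12.35 
 [[-0.1, -1.1], [1.0, -0.6], [0.6, 0.3], [-0.2, -1.1], [-0.7, -0.3], [-0.1, -0.9], [0.4, -1.0], [-0.2, -0.6]]
[ 0.582  -0.274  -0.0829] deg -4.75 
 [[-0.2, 0.1], [-0.5, 0.5], [-0.3, -1.4], [-0.9, -0.7], [1.1, 0.3], [-0.7, 0.3], [-0.2, 0.1], [-1.3, 0.7], [-1.5, -2.0]]
[0.5653 0.2546 0.1135] deg 6.5 
 [[-1.3, -0.2], [0.0, -1.6], [1.5, 0.2], [0.5, -0.4], [-1.3, -0.4], [-0.2, -0.9], [0.4, 3.8], [-0.7, -0.6]]
[[-0.93   0.367 -0.   ]
 [ 0.367  0.93  -0.001]
 [ 0.    -0.001 -1.   ]] [0.2109 0.5346 0.1893] 0.2 0.09142835811409103 [-0.5635467 -0.2828637  0.4704897]
```

>>> apply_moves([
  {"dp": [0.46,-1,0],"rot": [0,0,-0.18]},
  {"dp": [0.46,-1,0],"rot": [0,0,-0.18]},
  {"dp": [0.46,-1,0],"rot": [0,0,-0.18]},
  {"dp": [0.46,-1,0],"rot": [0,0,-0.18]},
  {"dp": [0.46,-1,0],"rot": [0,0,-0.18]},
  {"dp": [0.46,-1,0],"rot": [0,0,-0.18]},
  {"dp": [0.46,-1,0],"rot": [0,0,-0.18]},
  {"dp": [0.46,-1,0],"rot": [0,0,-0.18]},
], claw=1)

```text
t: 1.0
eef_pos: [0.3217, 0.2936, 0.1898]
orientation: [[-0.058, 0.998, 0.0], [0.998, 0.058, -0.0], [-0.0, 0.0, -1.0]]
force: [-0.1, 0.4, 0.0]
gripper_width: 0.0913
grip_force: 0.0
```

>>> apply_moves([
  {"dp": [0.46,-1,0],"rot": [0,0,-0.18]},
  {"dp": [0.46,-1,0],"rot": [0,0,0]},
  {"dp": [0.46,-1,0],"rot": [0,0,0]},
  {"dp": [0.46,-1,0],"rot": [0,0,0]},
  {"dp": [0.46,-1,0],"rot": [0,0,0]},
  {"dp": [0.46,-1,0],"rot": [0,0,0]},
  {"dp": [0.46,-1,0],"rot": [0,0,0]},
  {"dp": [0.46,-1,0],"rot": [0,0,0]},
])

```text
t: 1.8
eef_pos: [0.4321, 0.0536, 0.1899]
orientation: [[0.077, 0.997, 0.0], [0.997, -0.077, 0.0], [0.0, 0.0, -1.0]]
force: [0.6, 0.3, 0.7]
gripper_width: 0.0912
grip_force: 0.0
```

>>> apply_moves([
  {"dp": [0.46,-1,0],"rot": [0,0,0]},
  {"dp": [0.46,-1,0],"rot": [0,0,0]},
  {"dp": [0.46,-1,0],"rot": [0,0,0]},
  {"dp": [0.46,-1,0],"rot": [0,0,0]},
  {"dp": [0.46,-1,0],"rot": [0,0,0]},
  {"dp": [0.46,-1,0],"rot": [0,0,0]},
  {"dp": [0,0,0],"rot": [0,0,0]},
  {"dp": [0,0,0],"rot": [0,0,0]},
])

```text
t: 2.6
eef_pos: [0.5143, -0.1254, 0.1894]
orientation: [[0.079, 0.997, -0.001], [0.997, -0.079, 0.001], [0.001, -0.001, -1.0]]
force: [-0.0, 0.2, -1.0]
gripper_width: 0.0908
grip_force: 0.0
```

>>> apply_moves([
  {"dp": [0.45,-0.99,0],"rot": [0,0,0]},
  {"dp": [0.45,-0.99,0],"rot": [0,0,0]},
  {"dp": [0.45,-0.99,0],"rot": [0,0,0]},
  {"dp": [0.45,-0.99,0],"rot": [0,0,0]},
  {"dp": [0.45,-0.99,0],"rot": [0,0,0]},
  {"dp": [0,0,-1],"rot": [0,0,0]},
  {"dp": [0,0,0],"rot": [0,0,0]},
])

```text
t: 3.3
eef_pos: [0.5797, -0.2718, 0.156]
orientation: [[0.077, 0.997, -0.008], [0.997, -0.077, 0.004], [0.004, -0.008, -1.0]]
force: [-1.1, 1.6, -0.4]
gripper_width: 0.0915
grip_force: 0.0
```

Run:
```python
from h import *
s=grab_frame('scene')[:,:,::-1];t=grab_frame('top')[:,:,::-1]
def crop(im,u,v,w,h): return cv2.convertScaleAbs(cv2.resize(im[v:v+h,u:u+w],(400,300),interpolation=cv2.INTER_CUBIC),alpha=1.6)
m=np.hstack([crop(t,270,135,120,90),crop(s,165,190,120,90)])
cv2.imwrite('pics/m2.png',m)
```

```text
(no output)
```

View pics/m2.png

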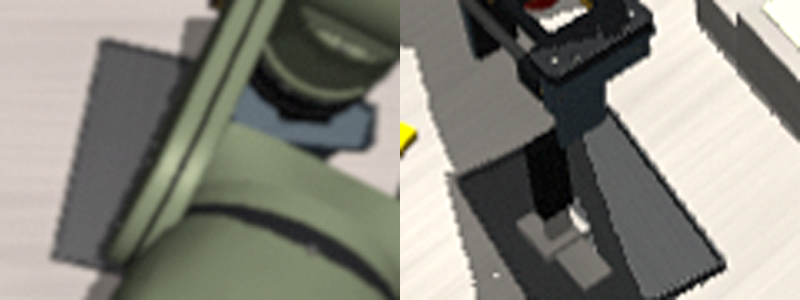

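>>> apply_moves([
  {"dp": [0.05,-0.05,-0.85],"rot": [0,0,0]},
  {"dp": [0,0,-0.85],"rot": [0,0,0]},
  {"dp": [0,0,-0.85],"rot": [0,0,0]},
  {"dp": [0,0,0],"rot": [0,0,0]},
  {"dp": [0,0,0],"rot": [0,0,0]},
])

```text
t: 3.9
eef_pos: [0.5843, -0.2746, 0.085]
orientation: [[0.076, 0.997, 0.002], [0.997, -0.076, -0.001], [-0.001, 0.002, -1.0]]
force: [-0.2, -0.3, 0.3]
gripper_width: 0.0915
grip_force: 0.0
```

>>> apply_moves([
  {"dp": [0,0,0]},
  {"dp": [0,0,0]},
  {"dp": [0,0,0]},
  {"dp": [0,0,0]},
  {"dp": [0,0,0]},
  {"dp": [0,0,0]},
  {"dp": [0,0,0]},
  {"dp": [0,0,0]},
], claw=-1, grip_force=15)

```text
validation failed for argument at $.ta...
```

>>> apply_moves([
  {"dp": [0,0,-0.2],"rot": [0,0,0]},
  {"dp": [0,0,0],"rot": [0,0,0]},
])

```text
t: 4.1
eef_pos: [0.5841, -0.2751, 0.0784]
orientation: [[0.077, 0.997, 0.002], [0.997, -0.077, -0.001], [-0.001, 0.002, -1.0]]
force: [-0.6, 0.7, 0.4]
gripper_width: 0.0909
grip_force: 0.0
```

>>> apply_moves([
  {"dp": [0,0,0],"rot": [0,0,0]},
  {"dp": [0,0,0],"rot": [0,0,0]},
  {"dp": [0,0,0],"rot": [0,0,0]},
  {"dp": [0,0,0],"rot": [0,0,0]},
  {"dp": [0,0,0],"rot": [0,0,0]},
  {"dp": [0,0,0],"rot": [0,0,0]},
  {"dp": [0,0,0],"rot": [0,0,0]},
  {"dp": [0,0,0],"rot": [0,0,0]},
], claw=-1, grip_force=15)

```text
t: 4.9
eef_pos: [0.5836, -0.2751, 0.0774]
orientation: [[0.077, 0.997, 0.0], [0.997, -0.077, -0.0], [-0.0, 0.0, -1.0]]
force: [-0.8, 0.3, -0.1]
gripper_width: 0.0296
grip_force: 0.0
```

>>> apply_moves([
  {"dp": [0,0,0],"rot": [0,0,0]},
  {"dp": [0,0,0],"rot": [0,0,0]},
  {"dp": [0,0,0],"rot": [0,0,0]},
  {"dp": [0,0,0],"rot": [0,0,0]},
], grip_force=50)

```text
t: 5.3
eef_pos: [0.5833, -0.275, 0.0769]
orientation: [[0.077, 0.997, -0.001], [0.997, -0.077, 0.0], [0.0, -0.001, -1.0]]
force: [-0.9, 0.3, -1.7]
gripper_width: 0.0116
grip_force: 50.0
```

>>> apply_moves([
  {"dp": [0,0,0.5],"rot": [0,0,0]},
  {"dp": [0,0,1],"rot": [0,0,0]},
  {"dp": [0,0,1],"rot": [0,0,0]},
  {"dp": [0,0,1],"rot": [0,0,0]},
  {"dp": [0,0,0.8],"rot": [0,0,0]},
  {"dp": [-0.1,0.48,0],"rot": [0,0,0.06]},
  {"dp": [-0.2,0.96,0],"rot": [0,0,0.06]},
  {"dp": [-0.2,0.96,0],"rot": [0,0,0.06]},
])

```text
t: 6.1
eef_pos: [0.5671, -0.2012, 0.2041]
orientation: [[-0.067, 0.998, -0.003], [0.998, 0.067, 0.002], [0.002, -0.003, -1.0]]
force: [0.7, 0.3, -2.6]
gripper_width: 0.0119
grip_force: 50.0
```

>>> apply_moves([
  {"dp": [-0.2,0.96,0],"rot": [0,0,0.06]},
  {"dp": [-0.2,0.96,0],"rot": [0,0,0]},
  {"dp": [-0.2,0.96,0],"rot": [0,0,0]},
  {"dp": [-0.2,0.96,0],"rot": [0,0,0]},
  {"dp": [-0.2,0.96,0],"rot": [0,0,0]},
  {"dp": [-0.2,0.96,0],"rot": [0,0,0]},
  {"dp": [-0.2,0.96,0],"rot": [0,0,0]},
  {"dp": [-0.2,0.96,0],"rot": [0,0,0]},
])

```text
t: 6.9
eef_pos: [0.5184, 0.0293, 0.2043]
orientation: [[-0.113, 0.994, -0.003], [0.994, 0.113, 0.001], [0.001, -0.003, -1.0]]
force: [0.1, 0.4, -2.7]
gripper_width: 0.0119
grip_force: 50.0
```

>>> apply_moves([
  {"dp": [-0.2,0.96,0],"rot": [0,0,0]},
  {"dp": [-0.2,0.96,0],"rot": [0,0,0]},
  {"dp": [-0.2,0.96,0],"rot": [0,0,0]},
  {"dp": [-0.2,0.96,0],"rot": [0,0,0]},
  {"dp": [-0.2,0.96,0],"rot": [0,0,0]},
  {"dp": [-0.2,0.96,0],"rot": [0,0,0]},
  {"dp": [-0.1,0.6,0],"rot": [0,0,0]},
  {"dp": [0,0,0],"rot": [0,0,0]},
])

```text
t: 7.7
eef_pos: [0.4792, 0.2203, 0.2044]
orientation: [[-0.116, 0.993, -0.004], [0.993, 0.116, 0.0], [0.0, -0.004, -1.0]]
force: [0.0, -0.8, -3.1]
gripper_width: 0.012
grip_force: 50.0
```

Run:
```python
from h import *
o=observe();print(np.round(o['eef_pos'],4),o['force'],o['gripper_width'],o['t'])
s=grab_frame('scene')[:,:,::-1];t=grab_frame('top')[:,:,::-1]
def crop(im,u,v,w,h): return cv2.convertScaleAbs(cv2.resize(im[v:v+h,u:u+w],(400,300),interpolation=cv2.INTER_CUBIC),alpha=1.6)
m=np.hstack([crop(t,70,140,120,90),crop(s,280,80,120,90)])
cv2.imwrite('pics/m3.png',m)
```

```text
[0.4792 0.2203 0.2044] [ 0.03430732 -0.83278747 -3.14217507] 0.011970325858025667 7.7
```

View pics/m3.png

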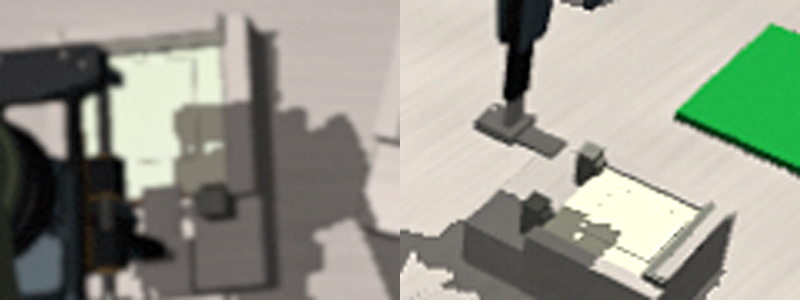

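Run:
```python
from h import *
def cr(p): 
    q=proj('scene',p); return np.round([(q[0]-280+.35)*3.333+400,(q[1]-80+.35)*3.333])
o=observe();R=np.array(o['orientation']);T=np.array(o['eef_pos'])
x=R[:,1];z=-R[:,2];y=np.cross(z,x);O=T-.0739*z
print('toe corners',[cr(O+.05*x+s*.013*y+.004*z) for s in(1,-1)],'heel rear -y',cr(O-.028*x-.02*y+.01*z))
c,s=np.cos(.1135),np.sin(.1135)
b=lambda X,Y,Z:[.5653+c*X-s*Y,.2546+s*X+c*Y,Z]
for n,p in dict(postR=(-.0415,-.036,.086),postL=(-.0415,.036,.086),stepFR=(-.1,-.075,.05),lidRR=(.085,-.055,.066),lidRL=(.085,.055,.066),brr=(.1,-.075,0)).items(): print(n,cr(b(*p)))
print('target x-90',b(-.09,0,0),'x-55',b(-.055,0,0))
```

```text
toe corners [array([566., 143.]), array([550., 157.])] heel rear -y [473. 121.]
postR [545. 197.]
postL [587. 158.]
stepFR [465. 223.]
lidRR [653. 285.]
lidRL [713. 220.]
brr [645. 358.]
target x-90 [np.float64(0.4758790791957996), np.float64(0.24440691790826208), 0] x-55 [np.float64(0.5106538817307664), np.float64(0.24837089427727127), 0]
```

>>> apply_moves([
  {"dp": [-0.15,0.8,0],"rot": [0,0,0]},
  {"dp": [0,0,-0.8],"rot": [0,0,0]},
  {"dp": [0,0,-0.8],"rot": [0,0,0]},
  {"dp": [0,0,-0.7],"rot": [0,0,0]},
  {"dp": [0,0,0],"rot": [0,0,0]},
  {"dp": [0,0,0],"rot": [0,0,0]},
])

```text
t: 8.4
eef_pos: [0.4771, 0.2414, 0.1373]
orientation: [[-0.11, 0.994, -0.001], [0.994, 0.11, -0.0], [-0.0, -0.001, -1.0]]
force: [-0.2, 0.5, -2.7]
gripper_width: 0.0117
grip_force: 50.0
```

>>> apply_moves([
  {"dp": [-0.05,0.1,-0.3],"rot": [0,0,0]},
  {"dp": [0,0,0],"rot": [0,0,0]},
  {"dp": [0,0,0],"rot": [0,0,0]},
])

```text
t: 8.7
eef_pos: [0.4757, 0.2452, 0.1287]
orientation: [[-0.111, 0.994, 0.001], [0.994, 0.111, 0.0], [0.0, 0.001, -1.0]]
force: [1.6, -0.1, -1.7]
gripper_width: 0.0121
grip_force: 50.0
```

Run:
```python
from h import *
o=observe();print(np.round(o['eef_pos'],4),o['force'],o['t'])
s=grab_frame('scene')[:,:,::-1]
cv2.imwrite('pics/m4.png',cv2.convertScaleAbs(cv2.resize(s[90:165,290:390],(600,450),interpolation=cv2.INTER_CUBIC),alpha=1.8))
```

```text
[0.4757 0.2452 0.1287] [ 1.61867222 -0.11890162 -1.6803264 ] 8.7
```

View pics/m4.png

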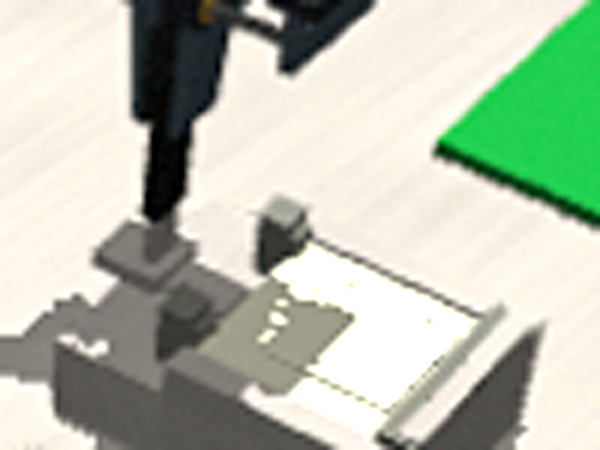

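>>> apply_moves([
  {"dp": [0.23,0.02,-0.05],"rot": [0,0,0]},
  {"dp": [0.23,0.02,0],"rot": [0,0,0]},
  {"dp": [0.23,0.02,0],"rot": [0,0,0]},
  {"dp": [0.23,0.02,0],"rot": [0,0,0]},
  {"dp": [0.23,0.02,0],"rot": [0,0,0]},
  {"dp": [0,0,0],"rot": [0,0,0]},
  {"dp": [0,0,0],"rot": [0,0,0]},
])

```text
t: 9.45
eef_pos: [0.5101, 0.248, 0.1267]
orientation: [[-0.111, 0.994, -0.001], [0.994, 0.111, -0.0], [-0.0, -0.001, -1.0]]
force: [-0.6, -0.6, -2.9]
gripper_width: 0.0119
grip_force: 50.0
```

>>> apply_moves([
  {"dp": [0,0,-0.07],"rot": [0,0,0]},
  {"dp": [0,0,0],"rot": [0,0,0]},
  {"dp": [0,0,0],"rot": [0,0,0]},
])

```text
t: 9.75
eef_pos: [0.5098, 0.2481, 0.1247]
orientation: [[-0.111, 0.994, -0.0], [0.994, 0.111, -0.0], [-0.0, -0.0, -1.0]]
force: [0.2, -0.6, -2.0]
gripper_width: 0.0119
grip_force: 50.0
```

>>> apply_moves([
  {"dp": [0.02,0,-0.05],"rot": [0,0,0]},
  {"dp": [0,0,0],"rot": [0,0,0]},
  {"dp": [0,0,0],"rot": [0,0,0]},
])

```text
t: 10.05
eef_pos: [0.5108, 0.2482, 0.1237]
orientation: [[-0.111, 0.994, 0.001], [0.994, 0.111, 0.0], [0.0, 0.001, -1.0]]
force: [-0.8, -0.0, 0.2]
gripper_width: 0.0115
grip_force: 50.0
```

Run:
```python
from h import *
from scipy.spatial.transform import Rotation as Ro
o=observe();R=np.array(o['orientation']);T=np.array(o['eef_pos']);print(T.round(4),o['force'])
x=R[:,1];x=x/np.linalg.norm(x);z=-R[:,2];y=np.cross(z,x)
P=T-.0739*z-.028*x
print('axis back', -y)
prev=T
for a in range(3,28,3):
    q=P+Ro.from_rotvec(-y*np.radians(a)).apply(T-P); print(a,np.round((q-prev)/.03,3),np.round(-y*3/45,4)); prev=q
```

```text
[0.5108 0.2482 0.1237] [-0.8172492  -0.0260242   0.18610722]
axis back [ 1.10978026e-01 -9.93822832e-01 -2.36234629e-04]
3 [-0.129 -0.014  0.045] [ 0.0074 -0.0663 -0.    ]
6 [-0.132 -0.015  0.039] [ 0.0074 -0.0663 -0.    ]
9 [-0.133 -0.015  0.032] [ 0.0074 -0.0663 -0.    ]
12 [-0.135 -0.015  0.024] [ 0.0074 -0.0663 -0.    ]
15 [-0.136 -0.015  0.017] [ 0.0074 -0.0663 -0.    ]
18 [-0.137 -0.015  0.01 ] [ 0.0074 -0.0663 -0.    ]
21 [-0.137 -0.015  0.003] [ 0.0074 -0.0663 -0.    ]
24 [-0.137 -0.015 -0.004] [ 0.0074 -0.0663 -0.    ]
27 [-0.137 -0.015 -0.011] [ 0.0074 -0.0663 -0.    ]
```

>>> apply_moves([
  {"dp": [-0.129,-0.014,0.03],"rot": [0.0074,-0.0663,0]},
  {"dp": [-0.132,-0.015,0.035],"rot": [0.0074,-0.0663,0]},
  {"dp": [-0.133,-0.015,0.03],"rot": [0.0074,-0.0663,0]},
  {"dp": [-0.135,-0.015,0.02],"rot": [0.0074,-0.0663,0]},
  {"dp": [0,0,0],"rot": [0,0,0]},
  {"dp": [0,0,0],"rot": [0,0,0]},
])

```text
t: 10.65
eef_pos: [0.5044, 0.248, 0.1275]
orientation: [[-0.114, 0.968, 0.224], [0.994, 0.11, 0.027], [0.001, 0.226, -0.974]]
force: [32.3, 1.7, -23.5]
gripper_width: 0.0136
grip_force: 50.3
```

>>> apply_moves([
  {"dp": [-0.136,-0.015,0.017],"rot": [0.0074,-0.0663,0]},
  {"dp": [-0.137,-0.015,0.01],"rot": [0.0074,-0.0663,0]},
  {"dp": [0,0,0],"rot": [0,0,0]},
  {"dp": [0,0,0],"rot": [0,0,0]},
])

```text
t: 11.05
eef_pos: [0.4869, 0.2457, 0.1286]
orientation: [[-0.111, 0.945, 0.309], [0.994, 0.105, 0.035], [0.001, 0.311, -0.95]]
force: [-1.5, -0.4, 5.2]
gripper_width: 0.0113
grip_force: 49.9
```

>>> apply_moves([
  {"dp": [-0.137,-0.015,0.005],"rot": [0.0074,-0.0663,0]},
  {"dp": [-0.05,-0.005,0],"rot": [0.0025,-0.022,0]},
  {"dp": [0,0,0],"rot": [0,0,0]},
  {"dp": [0,0,0],"rot": [0,0,0]},
])

```text
t: 11.45
eef_pos: [0.482, 0.2454, 0.1286]
orientation: [[-0.111, 0.921, 0.374], [0.994, 0.103, 0.043], [0.001, 0.376, -0.927]]
force: [0.7, -0.7, 4.4]
gripper_width: 0.0114
grip_force: 50.0
```

Run:
```python
from h import *
o=observe();print(np.round(o['eef_pos'],4),o['force'],o['t'])
s=grab_frame('scene')[:,:,::-1]
cv2.imwrite('pics/m5.png',cv2.convertScaleAbs(cv2.resize(s[90:165,290:390],(600,450),interpolation=cv2.INTER_CUBIC),alpha=1.5))
```

```text
[0.482  0.2454 0.1286] [ 0.65403317 -0.68314466  4.43039304] 11.45
```

View pics/m5.png

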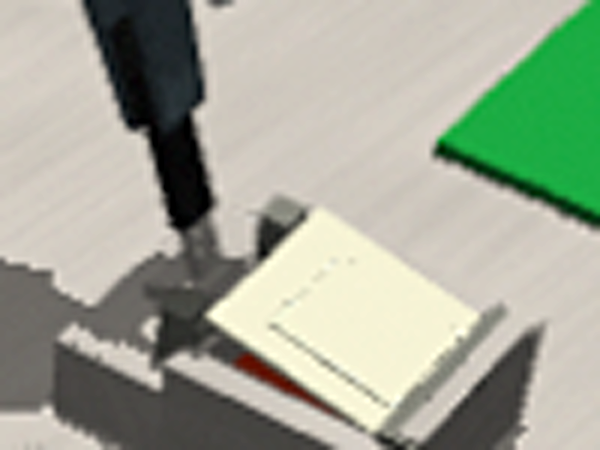

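>>> apply_moves([
  {"dp": [0.16,0.015,0.01],"rot": [-0.009,0.0812,0]},
  {"dp": [0.16,0.015,0],"rot": [-0.009,0.0812,0]},
  {"dp": [0.16,0.015,-0.01],"rot": [-0.009,0.0812,0]},
  {"dp": [0.16,0.015,-0.02],"rot": [-0.009,0.0812,0]},
  {"dp": [0.16,0.015,-0.03],"rot": [-0.009,0.0812,0]},
  {"dp": [0.16,0.015,-0.04],"rot": [-0.009,0.0812,0]},
  {"dp": [0,0,0],"rot": [0,0,0]},
  {"dp": [0,0,0],"rot": [0,0,0]},
])

```text
t: 12.3
eef_pos: [0.5096, 0.2473, 0.1239]
orientation: [[-0.11, 0.994, -0.003], [0.994, 0.11, -0.0], [0.0, -0.003, -1.0]]
force: [0.6, -0.8, -2.8]
gripper_width: 0.0117
grip_force: 50.0
```

>>> apply_moves([
  {"dp": [-0.3,-0.033,0.05],"rot": [0,0,0]},
  {"dp": [-0.3,-0.033,0.02],"rot": [0,0,0]},
  {"dp": [-0.3,-0.033,0],"rot": [0,0,0]},
  {"dp": [-0.3,-0.033,0],"rot": [0,0,0]},
  {"dp": [-0.3,-0.033,0],"rot": [0,0,0]},
  {"dp": [0,0,0],"rot": [0,0,0]},
])

```text
t: 12.9
eef_pos: [0.4631, 0.2423, 0.1272]
orientation: [[-0.112, 0.994, -0.002], [0.994, 0.112, -0.0], [0.0, -0.002, -1.0]]
force: [0.2, 0.2, -3.1]
gripper_width: 0.012
grip_force: 50.0
```

>>> apply_moves([
  {"dp": [0,0,0.9],"rot": [0,0,0]},
  {"dp": [0,0,0.9],"rot": [0,0,0]},
  {"dp": [0,0,0.9],"rot": [0,0,0]},
  {"dp": [0,0,0],"rot": [0,0,0]},
  {"dp": [0,0,0],"rot": [0,0,0]},
])

```text
t: 13.4
eef_pos: [0.4648, 0.2425, 0.2078]
orientation: [[-0.111, 0.994, -0.0], [0.994, 0.111, 0.0], [0.0, -0.0, -1.0]]
force: [-1.0, -0.3, -2.2]
gripper_width: 0.0117
grip_force: 50.0
```

Run:
```python
from h import *
o=observe();print(np.round(o['eef_pos'],4),o['force'],o['t'])
s=grab_frame('scene')[:,:,::-1]
cv2.imwrite('pics/m6.png',cv2.convertScaleAbs(cv2.resize(s[75:165,280:400],(800,600),interpolation=cv2.INTER_CUBIC),alpha=1.5))
def cr(p): 
    q=proj('scene',p); return np.round([(q[0]-280+.35)*6.667,(q[1]-75+.35)*6.667])
R=np.array(o['orientation']);T=np.array(o['eef_pos'])
x=R[:,1];z=-R[:,2];y=np.cross(z,x);O=T-.0739*z
print('toe corners',[cr(O+.05*x+s*.013*y+.004*z) for s in(1,-1)],'heel rear -y',cr(O-.028*x-.02*y+.01*z))
```

```text
[0.4648 0.2425 0.2078] [-0.97791113 -0.26886714 -2.2157809 ] 13.4
toe corners [array([342., 276.]), array([310., 303.])] heel rear -y [158. 233.]
```

View pics/m6.png

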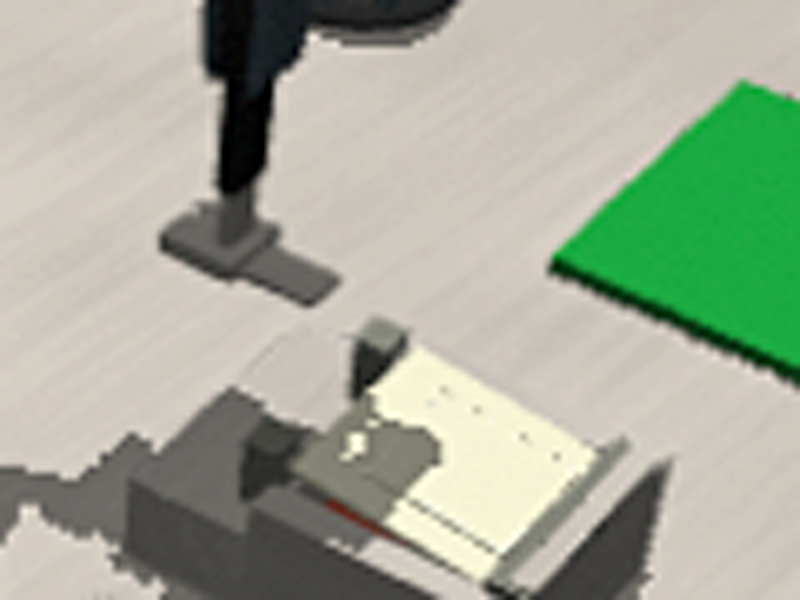

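>>> apply_moves([
  {"dp": [0.1,-0.5,0],"rot": [0,0,-0.06]},
  {"dp": [0.226,-0.97,0],"rot": [0,0,-0.06]},
  {"dp": [0.226,-0.97,0],"rot": [0,0,-0.06]},
  {"dp": [0.226,-0.97,0],"rot": [0,0,-0.06]},
  {"dp": [0.226,-0.97,0],"rot": [0,0,0]},
  {"dp": [0.226,-0.97,0],"rot": [0,0,0]},
  {"dp": [0.226,-0.97,0],"rot": [0,0,0]},
  {"dp": [0.226,-0.97,0],"rot": [0,0,0]},
])

```text
t: 14.25
eef_pos: [0.5145, 0.0216, 0.2066]
orientation: [[0.079, 0.997, -0.004], [0.997, -0.079, -0.0], [-0.001, -0.004, -1.0]]
force: [-0.1, 0.7, -2.5]
gripper_width: 0.0118
grip_force: 50.0
```

>>> apply_moves([
  {"dp": [0.226,-0.97,0],"rot": [0,0,0]},
  {"dp": [0.226,-0.97,0],"rot": [0,0,0]},
  {"dp": [0.226,-0.97,0],"rot": [0,0,0]},
  {"dp": [0.226,-0.97,0],"rot": [0,0,0]},
  {"dp": [0.226,-0.97,0],"rot": [0,0,0]},
  {"dp": [0.226,-0.97,0],"rot": [0,0,0]},
  {"dp": [0.226,-0.97,0],"rot": [0,0,0]},
  {"dp": [0.226,-0.97,0],"rot": [0,0,0]},
])

```text
t: 15.05
eef_pos: [0.5684, -0.2109, 0.2063]
orientation: [[0.08, 0.997, -0.004], [0.997, -0.08, 0.001], [0.001, -0.004, -1.0]]
force: [-0.1, -0.1, -2.8]
gripper_width: 0.0117
grip_force: 50.0
```

>>> apply_moves([
  {"dp": [0.226,-0.97,0],"rot": [0,0,0]},
  {"dp": [0.1,-0.5,0],"rot": [0,0,0]},
  {"dp": [0,0,0],"rot": [0,0,0]},
  {"dp": [0,0,-0.9],"rot": [0,0,0]},
  {"dp": [0,0,-0.9],"rot": [0,0,0]},
  {"dp": [0,0,-0.9],"rot": [0,0,0]},
  {"dp": [0,0,-0.8],"rot": [0,0,0]},
  {"dp": [0,0,0],"rot": [0,0,0]},
])

```text
t: 15.85
eef_pos: [0.576, -0.2503, 0.0991]
orientation: [[0.077, 0.997, -0.01], [0.997, -0.077, 0.005], [0.004, -0.01, -1.0]]
force: [-0.5, 0.6, -2.9]
gripper_width: 0.0116
grip_force: 50.0
```

>>> apply_moves([
  {"dp": [0,0,0],"rot": [0,0,0]},
  {"dp": [0,0,0],"rot": [0,0,0]},
])

```text
t: 16.05
eef_pos: [0.5803, -0.253, 0.1048]
orientation: [[0.077, 0.997, 0.002], [0.997, -0.077, -0.001], [-0.0, 0.002, -1.0]]
force: [-0.2, 0.6, -2.0]
gripper_width: 0.012
grip_force: 50.0
```

>>> apply_moves([
  {"dp": [0,0,-0.4],"rot": [0,0,0]},
  {"dp": [0,0,-0.4],"rot": [0,0,0]},
  {"dp": [0,0,0],"rot": [0,0,0]},
  {"dp": [0,0,0],"rot": [0,0,0]},
  {"dp": [0,0,0],"rot": [0,0,0]},
])

```text
t: 16.55
eef_pos: [0.5794, -0.2531, 0.079]
orientation: [[0.077, 0.997, -0.001], [0.997, -0.077, 0.001], [0.0, -0.001, -1.0]]
force: [0.1, 1.2, -2.9]
gripper_width: 0.0116
grip_force: 50.0
```

>>> apply_moves([
  {"dp": [0,0,-0.07],"rot": [0,0,0]},
  {"dp": [0,0,0],"rot": [0,0,0]},
  {"dp": [0,0,0],"rot": [0,0,0]},
])

```text
t: 16.85
eef_pos: [0.5793, -0.253, 0.077]
orientation: [[0.077, 0.997, -0.001], [0.997, -0.077, 0.0], [0.0, -0.001, -1.0]]
force: [-0.0, 0.6, -2.1]
gripper_width: 0.0117
grip_force: 50.0
```

>>> apply_moves([
  {"dp": [0,0,-0.04],"rot": [0,0,0]},
  {"dp": [0,0,0],"rot": [0,0,0]},
  {"dp": [0,0,0],"rot": [0,0,0]},
])

```text
t: 17.15
eef_pos: [0.5793, -0.2531, 0.0769]
orientation: [[0.077, 0.997, -0.0], [0.997, -0.077, 0.0], [0.0, -0.0, -1.0]]
force: [-2.9, 1.2, 5.5]
gripper_width: 0.0117
grip_force: 50.0
```

>>> apply_moves([
  {"dp": [0,0,0.02],"rot": [0,0,0]},
  {"dp": [0,0,0],"rot": [0,0,0]},
  {"dp": [0,0,0],"rot": [0,0,0]},
  {"dp": [0,0,0],"rot": [0,0,0]},
  {"dp": [0,0,0],"rot": [0,0,0]},
  {"dp": [0,0,0],"rot": [0,0,0]},
  {"dp": [0,0,0],"rot": [0,0,0]},
  {"dp": [0,0,0],"rot": [0,0,0]},
], claw=1)

```text
t: 17.95
eef_pos: [0.5794, -0.253, 0.0764]
orientation: [[0.077, 0.997, -0.001], [0.997, -0.077, 0.0], [0.0, -0.001, -1.0]]
force: [0.0, 0.4, -0.3]
gripper_width: 0.0728
grip_force: 0.0
```

>>> apply_moves([
  {"dp": [0,0,0.5],"rot": [0,0,0]},
  {"dp": [0,0,0.9],"rot": [0,0,0]},
  {"dp": [0,0,0.9],"rot": [0,0,0]},
  {"dp": [0,0,0.9],"rot": [0,0,0]},
  {"dp": [0,0,0.9],"rot": [0,0,0]},
  {"dp": [0,0,0.5],"rot": [0,0,0]},
  {"dp": [0,0,0],"rot": [0,0,0]},
  {"dp": [0,0,0],"rot": [0,0,0]},
])

```text
t: 18.75
eef_pos: [0.5791, -0.2529, 0.2139]
orientation: [[0.077, 0.997, -0.001], [0.997, -0.077, 0.001], [0.0, -0.001, -1.0]]
force: [0.7, -0.0, -0.6]
gripper_width: 0.0913
grip_force: 0.0
```

Run:
```python
from h import *
o=observe();print(np.round(o['eef_pos'],4),o['force'],o['t'],o['gripper_width'])
s=grab_frame('scene')[:,:,::-1]
def crop(im,u,v,w,h): return cv2.convertScaleAbs(cv2.resize(im[v:v+h,u:u+w],(400,300),interpolation=cv2.INTER_CUBIC),alpha=1.6)
cv2.imwrite('pics/m7.png',np.hstack([crop(s,165,210,120,90),crop(s,280,100,120,90)]))
```

```text
[ 0.5791 -0.2529  0.2139] [ 0.71268166 -0.03359002 -0.61277654] 18.75 0.09127920397631321
```

View pics/m7.png

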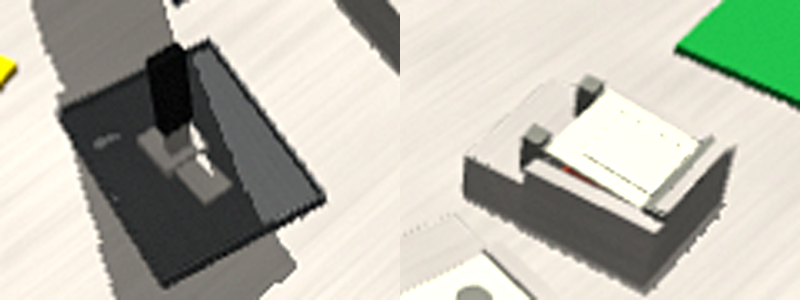

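The lifter stands upright in the tray around (170,100)-(230,200). The lid stays raised at its front, around (600,150).

```bash
python3 -c "
from bench import *
print(hand_in())"
```

```text
the job is handed in; nothing more can be done
None
```

The notched bin's lid is popped out of its clips and stays up, the lifter stands upright in its tray with the gripper clear, and I handed the job in at about 19 s; no verdict came back.

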